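# Make up two ring-ornament kits

### The arm

A 7-joint arm with a two-finger parallel gripper is mounted at the origin on the work surface. World frame = base frame: x ahead of the robot, y to its left, z up, the work surface at z = 0. Lengths are in mm, angles in rad, forces in N, time in s.
With the tool pointing down it reaches from about 425 to 950 mm from the base axis. Payload 4.7 kg.
Tool frame: the origin (TCP) lies midway between the tips of the shut fingers; the grasp point (between the pads) lies 19 mm behind it; z points along the fingers, y is the line along which they close (so a half turn about z gives the same grasp; the last joint's range is limited). The gripper opens to 85 mm and grips with 20 to 120 N. Pads are 22 mm wide; open, the fingers measure 114 mm over their backs; the gripper's body (76 mm by 85 mm) begins 54 mm behind the grasp point. The pads swing forward as they close: fully open they stand 13 mm farther back than shut.
Start: joints at [1.241, 0.469, -0.049, 1.532, 0.024, 1.141, -0.082], TCP at [200.039, -644.696, 231.335] pointing down, gripper open.
Joint ranges: [-2.59, 2.59], [-0.33, 1.99], [-1.39, 1.29], [0.1, 2.45], [-1.04, 4.18], [0.21, 1.99], [-2.66, 2.66]. Speed limits (rad/s): [2.57, 2.57, 3.14, 3.14, 3.14, 3.14, 3.14].

### API

Orientations are given as a unit quaternion [x, y, z, w].
In Python, from rig import read_state, camera, job_done, masks_of, tip_of gives the robot as it stands.
- The arm moves only by the shell command python3 -m inch 'ROWS' [FORCE]. ROWS is JSON, one flat list of numbers, 7 for each row, row after row: the closure in counts, from 0 (fully open) to 255 (shut), then the shift along the tool's x, y, z in cm, then the turn, a rotation vector about the tool's x, y, z in degrees. A call has exactly 8 rows; each row shifts and turns the commanded pose from where the row before left it, along the tool's axes as they then stand; what a row does not reach is not made up. A row lasts 1/8 s, in which the tool goes at most 62.5 mm and 10.7 degrees, less where a joint would pass 70% of its speed; a pose out of reach is approached as far as the arm can. A call is refused whole if a number of a shift passes 6.25 or a number of a turn 10.7, either way. A call with a gripper value outside its range is refused whole. The fingers move at their own pace and stop on an object; FORCE is the grip in N (left out, the last holds). Time passes only in rows, so rows that do not move let the fingers close, or fill a call up. It gives the time, the measured TCP pose, the force, the opening and the grip force at its end, in the units of the state.
- read_state(): the state, without advancing time (a new reading comes with each control period).
- camera(name): name is "scene" or "top" or "wrist"; returns a dict with "pixels" (400x640x3 uint8, red, green, blue), "intrinsics" (3x3 intrinsics, pixels), "dist_coeffs" ([k1, k2, p1, p2, k3] as OpenCV has them; the pictures are not rectified), "extrinsics" (4x4, takes a point from camera to world coordinates); the wrist camera has in their place "tool_from_camera" (4x4, takes a point from camera to tool coordinates, whose origin is the TCP and whose axes are the flange's). Camera axes: x right, y up, looking along -z (the intrinsics and any distortion apply to the point x, -y, -z); pixel columns grow to the right and rows downward; lengths in mm; the calibration is good to about 2 mm. A picture is of the moment at which its call begins: read the wrist's pose just before it. There is no depth.
- job_done(): hands the job in; it is judged then, once.
Trained networks look in the newest picture that a camera, given by its name, has taken for a name from the list of things; names that differ only in an ending like _2 or _b are one class to them, and where a whole thing is asked for, a point or a joint stands for the part that bears it (a point fixed in the world has none). Each returns a list of dicts, best first, with "conf" (0 to 1); they miss things now and then, are a little off and sometimes report something else, mostly with a low value. They report only what shows in the picture. A call takes as long as a camera call. They do not tell look-alikes from the thing itself.
- masks_of(camera, query): "mask" (400x640 bool, what is visible of it).
- tip_of(camera, query): "centre" ([x, y, z] in mm, in the coordinates of the camera as it stood for that picture, good to about 4 mm: a listed point, or the origin of a listed thing).
The state is a dict: "clock": time; "joint_pos": joint angles; "qvel": joint speeds; "tau": joint torques, N m; "eef_pos": TCP position; "tool_rot": TCP orientation; "contact_force": force on the tool from outside, world axes, zero at the start; "moment": the same for the moment, N m; "opening": opening from 0.0 (shut) to 1.0 (fully open); "finger_force": force on a finger pad.
Only numpy, scipy, OpenCV 4.12 (cv2) and the standard library are available. Lean on these libraries where they do the work, as an engineer would, in place of code of your own. Each camera call takes 0.05 s, during which the arm holds its last target. There are 200 camera calls.

### The job

Make up the two ornament kits. In the squarer tray: the large ring in the round recess, the turned finial standing upright on its foot in the hole of that ring, and the short notched bar in the slot. In the long narrow tray: the long notched bar in the slot and the small ring in the round recess. The rings and bars lie flat at the bottom of their recesses; leave the jar, the tin and the brush where they are.

Things in the scene. Friction and masses are not known exactly. Their poses are not given: they have to be found in the camera images.
- large_ring_c (a point): Large green-stained wooden ring lying flat: outside diameter 66 mm, hole 44 mm, 16 mm thick. The point is the centre, half-way up; z is the upright axis at the start.
- small_ring_c (a point): Small green-stained wooden ring lying flat: outside diameter 40 mm, hole 22 mm, 16 mm thick. The point is the centre, half-way up; z is the upright axis at the start.
- long_bar_c (a point): Long dark-stained wooden bar lying flat, a notch 8 mm wide and 12 mm deep in each end: 116 mm long (its x axis), 22 mm wide (y), 16 mm thick (z). The point is the centre, half-way up; z is the upright axis at the start.
- short_bar_c (a point): Short dark-stained wooden bar lying flat, a notch 8 mm wide and 12 mm deep in each end: 72 mm long (its x axis), 22 mm wide (y), 16 mm thick (z). The point is the centre, half-way up; z is the upright axis at the start.
- finial_c (a point): Green-stained turned wooden finial standing upright, 78 mm tall: a plain cylinder of 26 mm diameter for its lower 58 mm, then a 14 mm neck and a 22 mm knob. The point is its centre, 39 mm above its foot; z runs up its axis. Standing in the hole of the large ring it has 9 mm of play all round; hold it no lower than its centre so that the fingertips stay above the ring.
- square_tray: The squarer grey kit tray with pale recess floors, fixed: a plate 110 mm (x) by 166 mm (y), 8 mm high, with two recesses 4 mm deep (recess floor 4 mm above the table). Round recess of 86 mm diameter centred at x 0, y -32 mm; slot 92 mm long (x) by 42 mm wide (y) centred at x 0, y +54 mm. Origin: centre of its underside, on the table.
- long_tray: The long narrow grey kit tray with pale recess floors, fixed: a plate 76 mm (x) by 224 mm (y), 8 mm high, with two recesses 4 mm deep (recess floor 4 mm above the table). Slot 42 mm wide (x) by 136 mm long (y) centred at x 0, y -36 mm; round recess of 60 mm diameter centred at x 0, y +74 mm. Origin: centre of its underside, on the table.
- jar_c (a point): Bystander: amber glass jar with a purple cap, 64 mm in diameter, 110 mm tall, upright; the point is its centre.
- tin_c (a point): Bystander: paint tin with a paper label, 72 mm in diameter, 80 mm tall, upright; the point is its centre.
- brush_grip (a point): Bystander: paint brush lying on the table beyond the trays; the point is on its handle.
Mind the look-alikes: they are no part of the job. Leave any red look-alike of the part that bears small_ring_c alone. What is shaped like the part that bears finial_c but turquoise is not meant.

How it is judged:
By the outcome, as a careful person would: the job done as asked, in the order asked, and still so for the second after the job is handed in, with the robot touching nothing.
It also fails if it takes over 122 s, if anything falls off the work surface, if the arm or the gripper's body presses on something with over 40 N, if the wrist force passes 120 N, or if a joint passes its speed limit or range.

## Working session

There is one attempt and no reset: what is moved stays moved. The work goes in short steps, Python scripts to look and compute and a shell command to move; the robot and the scene stay as the last step left them, time stands still between calls to the robot, and variables do not carry over. Pictures are saved under pics/ and viewed, at most 14 in all, crops included, and the job is handed in when it is done.

```bash
ls; mkdir -p pics; cat > h.py <<'E'
import numpy as np, cv2
from rig import *
from scipy.spatial.transform import Rotation as R
def snap(n):
    s=read_state(); c=camera(n)
    if n=='wrist':
        T=np.eye(4);T[:3,:3]=R.from_quat(s['tool_rot']).as_matrix();T[:3,3]=s['eef_pos']
        c['extrinsics']=T@np.array(c['tool_from_camera'])
    c['E']=np.array(c['extrinsics']);c['K']=np.array(c['intrinsics'],float);c['D']=np.array(c['dist_coeffs'],float)
    return c
def world(c,p): return (c['E']@np.append(p,1))[:3]
def pix(c,P):
    q=np.linalg.inv(c['E'])@np.append(P,1); q=np.array([q[0],-q[1],-q[2]])
    return cv2.projectPoints(q.reshape(1,1,3),np.zeros(3),np.zeros(3),c['K'],c['D'])[0].ravel()
def ray(c,uv):
    u=cv2.undistortPoints(np.array(uv,float).reshape(1,1,2),c['K'],c['D']).ravel()
    d=c['E'][:3,:3]@np.array([u[0],-u[1],-1]); return c['E'][:3,3],d/np.linalg.norm(d)
def onz(c,uv,z):
    o,d=ray(c,uv); return o+d*(z-o[2])/d[2]
def tri(*ods):
    A=np.zeros((3,3));b=np.zeros(3)
    for o,d in ods:
        M=np.eye(3)-np.outer(d,d);A+=M;b+=M@o
    return np.linalg.solve(A,b)
def save(c,f,crop=None,s=1):
    i=c['pixels'][:,:,::-1]
    if crop: x0,y0,x1,y1=crop;i=i[y0:y1,x0:x1]
    cv2.imwrite('pics/'+f,cv2.resize(i,None,fx=s,fy=s,interpolation=cv2.INTER_CUBIC))
E
cat > a.py <<'E'
from h import *
np.set_printoptions(precision=1,suppress=True)
print(read_state()['tool_rot'],read_state()['eef_pos'])
for n in ['top','scene']:
    c=snap(n);save(c,n+'1.png',s=1.25);print(n,c['E'])
    for q in ['large_ring_c','small_ring_c','long_bar_c','short_bar_c','finial_c','square_tray','long_tray','jar_c','tin_c','brush_grip']:
        for r in tip_of(n,q)[:4]:
            w=world(c,r['centre']);print(q,round(r['conf'],2),w,pix(c,w))
E
python3 a.py
```

```text
pics
[ 1.   0.1 -0.  -0. ] [ 199.8 -644.1  230.2]
top [[  -0.     1.    -0.1  425.6]
 [  -1.    -0.    -0.   -10.6]
 [  -0.     0.1    1.  1055.7]
 [   0.     0.     0.     1. ]]
large_ring_c 0.64 [442.4   4.2   6.8] [317.  249.7]
small_ring_c 0.73 [385.6 158.5  10.9] [255.  273.8]
small_ring_c 0.6 [475.3 138.    6.7] [263.4 237.4]
small_ring_c 0.53 [307.  169.4   6.5] [250.9 306.1]
small_ring_c 0.36 [ 640.  -129.9   -0.8] [367.7 171.5]
long_bar_c 0.87 [468.2 274.9   1.9] [209.8 241.2]
short_bar_c 0.69 [ 444.2 -274.3   10. ] [428.6 246.6]
short_bar_c 0.37 [474.4 140.5   7.1] [262.5 237.8]
finial_c 0.68 [459.9 -78.6  41. ] [350.9 241.5]
finial_c 0.51 [ 497.8 -200.9   38.6] [400.5 224.9]
finial_c 0.45 [ 444.7 -144.8   39.8] [378.4 247.3]
square_tray 0.97 [ 637.1 -131.6    4.5] [368.6 172.2]
square_tray 0.59 [476.3 137.4   6.3] [263.7 237. ]
long_tray 0.76 [632.  152.1   2.7] [258.3 176.4]
jar_c 0.91 [ 543.6 -387.1   53.6] [476.8 204. ]
jar_c 0.16 [633.2 150.9   1. ] [258.8 176.1]
tin_c 0.82 [580.6 402.8  42.1] [155.6 195.9]
brush_grip 0.75 [798.9  -4.5   7.3] [318.  112.4]
scene [[  -0
[... 224 characters left out ...]
mall_ring_c 0.58 [474.7 133.5  12.9] [375.1 195.5]
small_ring_c 0.53 [630.3 146.4  -0.7] [377.7 238.4]
small_ring_c 0.52 [305.6 174.   11.1] [389.1 159.9]
long_bar_c 0.7 [468.6 269.3  10.5] [420.3 197.8]
short_bar_c 0.52 [ 445.3 -275.7    7.2] [244.1 180.9]
finial_c 0.6 [ 449.8 -145.7   43. ] [284.3 176.3]
finial_c 0.56 [ 500.  -198.4   40.3] [264.3 187.2]
finial_c 0.51 [460.8 -81.6  37.3] [304.7 181.6]
square_tray 0.85 [ 645.3 -127.7   -0.5] [280.7 234.9]
long_tray 0.59 [628.7 146.    0.7] [377.6 237.6]
jar_c 0.86 [ 543.4 -387.    58.7] [197.8 188.6]
jar_c 0.28 [ 447.8 -149.3   41.7] [283.2 176.1]
tin_c 0.67 [588.  397.2  36.5] [469.3 225.1]
brush_grip 0.84 [803.7  -1.2   9.5] [318.9 283. ]
```

```bash
python3 - <<'E'
from h import *
save(snap('top'),'top2.png',(180,120,500,330),2.5)
E
```

```text
(no output)
```

View pics/top2.png

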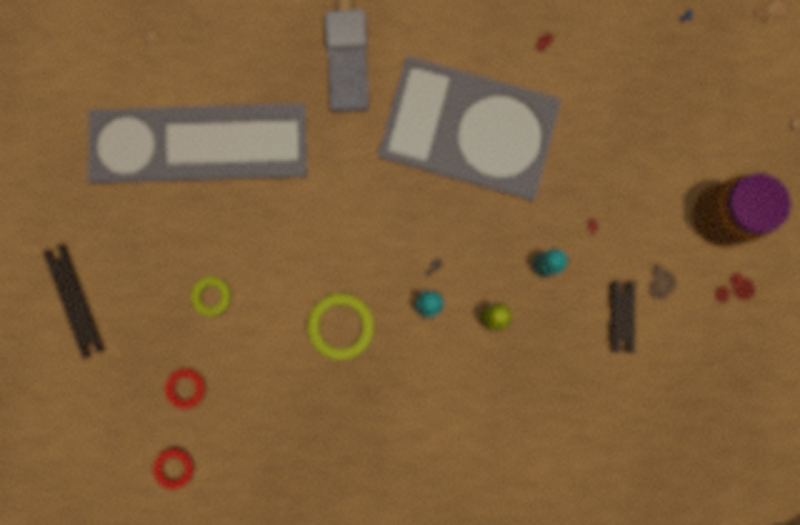

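The top crop shows all the parts. In full-image pixels, the small rings are green at (264,238) and red at (254,275) and (249,307). I want the green one, as the description says green-stained.

The finials are turquoise at (351,241) and (400,225), and green at (378,246). I want the green one. Next I'll move the wrist camera over them.

```bash
cat >> h.py <<'E'
np.set_printoptions(precision=2,suppress=True)
def plan(x,y,z,yaw=None,rowmm=50):
    """yaw: world angle (deg) of closing line. prints shift in present tool axes (cm), and turn rows first option"""
    s=read_state();M=R.from_quat(s['tool_rot']);p=np.array(s['eef_pos'])
    cy=M.as_matrix()[:,1];cur=np.degrees(np.arctan2(cy[1],cy[0]))
    if yaw is None: yaw=cur
    d=(yaw-cur+90)%180-90;t=np.radians(cur+d)
    yv=np.array([np.cos(t),np.sin(t),0]);zv=np.array([0,0,-1]);G=R.from_matrix(np.c_[np.cross(yv,zv),yv,zv])
    rv=np.degrees((M.inv()*G).as_rotvec());D=np.array([x,y,z])-p
    print('clock %.1f pos'%s['clock'],p,'curyaw %.1f j7 %.2f open %.2f'%(cur,s['joint_pos'][6],s['opening']))
    print(' turn',rv,'| shift before-turn axes cm',M.inv().apply(D)/10,'| after-turn axes',G.inv().apply(D)/10,'| dist',np.linalg.norm(D))
E
python3 - <<'E'
from h import *
print(np.array(camera('wrist')['tool_from_camera']),camera('wrist')['intrinsics'])
plan(440,-120,330,90)
E
```

```text
[[  -0.      0.95    0.33   83.46]
 [   1.      0.     -0.     -0.47]
 [  -0.      0.33   -0.95 -142.24]
 [   0.      0.      0.      1.  ]] [[328.67   0.   313.84]
 [  0.   328.67 202.1 ]
 [  0.     0.     1.  ]]
clock 1.2 pos [ 200.01 -644.71  231.33] curyaw -72.8 j7 -0.08 open 1.00
 turn [ 0.   -0.   17.23] | shift before-turn axes cm [ 38.47 -43.01  -9.87] | after-turn axes [ 24.   -52.47  -9.87] | dist 585.3623590302706
```

```bash
python3 -m inch '[0,0,0,-1,0,0,8.6, 0,0,0,-1,0,0,8.6, 0,2,-4.37,-0.66,0,0,0, 0,2,-4.37,-0.66,0,0,0, 0,2,-4.37,-0.66,0,0,0, 0,2,-4.37,-0.66,0,0,0, 0,2,-4.37,-0.66,0,0,0, 0,2,-4.37,-0.66,0,0,0]' 60 && python3 -m inch '[0,2,-4.37,-0.66,0,0,0, 0,2,-4.37,-0.66,0,0,0, 0,2,-4.37,-0.66,0,0,0, 0,2,-4.37,-0.66,0,0,0, 0,2,-4.37,-0.66,0,0,0, 0,2,-4.37,-0.66,0,0,0, 0,0,0,0,0,0,0, 0,0,0,0,0,0,0]'
python3 - <<'E'
from h import *
c=snap('wrist');save(c,'w1.png',s=1.25)
for q in ['large_ring_c','finial_c','short_bar_c','square_tray']:
    for r in tip_of('wrist',q)[:4]:
        w=world(c,r['centre']);print(q,round(r['conf'],2),w,pix(c,w))
plan(440,0,200,90)
E
```

```text
clock: 2.25
eef_pos: [320.5, -380.9, 291.4]
tool_rot: [1.0, 0.0, 0.0, 0.0]
contact_force: [0.9, 1.1, 0.4]
opening: 1.0
finger_force: 0.0
clock: 3.25
eef_pos: [439.4, -120.7, 330.5]
tool_rot: [1.0, 0.0, -0.0, 0.0]
contact_force: [-0.2, 0.1, -0.1]
opening: 1.002
finger_force: 0.0
large_ring_c 0.58 [441.02   5.     9.37] [225.14 150.6 ]
finial_c 0.89 [458.62 -82.67  39.38] [284.73 141.07]
finial_c 0.76 [ 496.54 -203.4    40.02] [378.42 111.37]
finial_c 0.71 [ 448.69 -142.97   38.1 ] [330.51 148.38]
short_bar_c 0.74 [ 446.98 -276.61    7.76] [423.35 146.11]
clock 3.5 pos [ 439.29 -121.16  330.35] curyaw -90.1 j7 -1.41 open 1.00
 turn [ 0.    0.02 -0.09] | shift before-turn axes cm [  0.06 -12.12  13.03] | after-turn axes [  0.07 -12.12  13.04] | dist 177.96451926501504
```

View pics/w1.png

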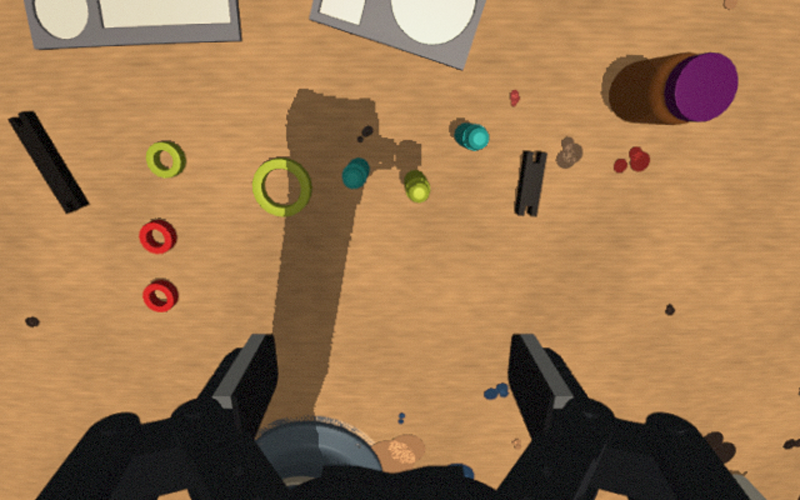

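The wrist view confirms it. The green finial is at about (330,148) in the raw image, between the turquoise ones at (285,141) and (378,111). The green small ring is at (132,128), with the red ones below it at (126,189) and (128,236).

Next I'll measure everything from this place and from a second one nearer the trays.

```bash
cat > m.py <<'E'
from h import *
import sys,pickle,os
c=snap('wrist');out={}
hsv=cv2.cvtColor(c['pixels'],cv2.COLOR_RGB2HSV)
for q in ['large_ring_c','small_ring_c','long_bar_c','short_bar_c','finial_c','square_tray','long_tray']:
    best=None
    for r in masks_of('wrist',q):
        m=r['mask']; 
        if m.sum()<50: continue
        hue=np.median(hsv[m][:,0]);v,u=np.nonzero(m);edge=u.min()<2 or v.min()<2 or u.max()>637
        if ('ring' in q or 'fin' in q) and not 22<hue<45: continue
        cen=((u.min()+u.max())/2,(v.min()+v.max())/2) if 'ring' in q else (u.mean(),v.mean())
        if best is None and r['conf']>.3:
            best=(cen,m,ray(c,cen));yaw=None
            if 'bar' in q or 'tray' in q:
                z=12 if 'bar' in q else 8
                P=np.array([onz(c,p,z)[:2] for p in cv2.findContours(m.astype(np.uint8),0,1)[0][0][:,0]],np.float32) if True else 0
                rc=cv2.minAreaRect(P);(w,h)=rc[1];yaw=rc[2]+(0 if w>h else 90)
                print('   rect centre',rc[0],'size',rc[1],'long axis yaw',(yaw+90)%180-90)
            print(q,round(r['conf'],2),cen,'hue',hue,'edge',edge,'onz8',onz(c,cen,8))
            out[q]=(cen,ray(c,cen),edge)
f='m.pkl'
if os.path.exists(f):
    o=pickle.load(open(f,'rb'))
    for q in out:
        if q in o and not out[q][2] and not o[q][2]: print('TRI',q,tri(out[q][1],o[q][1]))
pickle.dump(out,open(f,'wb'))
cv2.imwrite('pics/raw%d.png'%(read_state()['clock']*10),c['pixels'][:,:,::-1])
E
python3 m.py; python3 -m inch '[0,3,-3,0,0,0,0, 0,3,-3,0,0,0,0, 0,3,-3,0,0,0,0, 0,3,-3,0,0,0,0, 0,0,0,0,0,0,0, 0,0,0,0,0,0,0, 0,0,0,0,0,0,0, 0,0,0,0,0,0,0]'; echo; python3 m.py
```

```text
large_ring_c 0.87 (np.float64(225.5), np.float64(149.5)) hue 32.0 edge False onz8 [442.42   4.44   8.  ]
small_ring_c 0.85 (np.float64(132.5), np.float64(127.5)) hue 32.0 edge False onz8 [474.61 133.69   8.  ]
   rect centre (473.1484375, 269.51397705078125) size (117.84188079833984, 36.059364318847656) long axis yaw 21.522092819213867
long_bar_c 0.67 (np.float64(38.64733790195045), np.float64(129.305745914602)) hue 17.0 edge False onz8 [474.41 273.03   8.  ]
   rect centre (445.2739562988281, -276.41937255859375) size (29.92403793334961, 75.15813446044922) long axis yaw -4.027656555175781
short_bar_c 0.81 (np.float64(423.7819404418828), np.float64(147.0384245917387)) hue 15.0 edge False onz8 [ 445.27 -277.49    8.  ]
finial_c 0.85 (np.float64(332.2826603325416), np.float64(149.6104513064133)) hue 32.0 edge False onz8 [ 441.62 -147.34    8.  ]
   rect centre (620.9535522460938, -124.45287322998047) size (167.016357421875, 68.25028228759766) long axis yaw 73.71904754638672
square_tray 0.75 (np.float64(325.76536199553846), np.float64(19.38389778949503)) hue 20.0 edge True onz8 [ 608.12
[... 1298 characters left out ...]
(642.41845703125, -131.11492919921875) size (168.21839904785156, 110.94310760498047) long axis yaw 73.34500122070312
square_tray 0.9 (np.float64(408.7979875419262), np.float64(87.88548155246765)) hue 21.0 edge False onz8 [ 645.36 -129.43    8.  ]
   rect centre (632.0126953125, 149.00851440429688) size (76.12399291992188, 223.2913055419922) long axis yaw -89.64590778946877
long_tray 0.76 (np.float64(204.20446660884647), np.float64(98.2043581960104)) hue 19.0 edge False onz8 [632.74 147.66   8.  ]
TRI large_ring_c [442.67   3.99  10.  ]
TRI small_ring_c [474.86 131.63  12.2 ]
TRI long_bar_c [474.33 273.68   7.23]
TRI short_bar_c [ 444.9  -278.85    4.6 ]
TRI finial_c [ 447.48 -145.96   39.27]
```

```bash
python3 -m inch '[0,-1.95,-0.09,4.5,0,0,0, 0,-1.95,-0.09,4.5,0,0,0, 0,-1.95,-0.09,4.5,0,0,0, 0,-1.95,-0.09,4.5,0,0,0, 0,-1.95,-0.09,4.5,0,0,0, 0,-1.95,-0.09,4.5,0,0,0, 0,0,0,2,0,0,0, 0,0,0,2,0,0,0]' 40 && python3 -m inch '[0,0,0,1.2,0,0,0, 0,0,0,1.05,0,0,0, 0,0,0,0,0,0,0, 255,0,0,0,0,0,0, 255,0,0,0,0,0,0, 255,0,0,0,0,0,0, 255,0,0,0,0,0,0, 255,0,0,0,0,0,0]'
python3 - <<'E'
from h import *
save(snap('wrist'),'g1.png',s=1)
plan(633.2,-161.8,70)
E
```

```text
clock: 6.3
eef_pos: [442.6, 5.3, 19.7]
tool_rot: [1.0, 0.0, -0.0, -0.0]
contact_force: [1.3, 0.2, 0.2]
opening: 1.0
finger_force: 0.0
clock: 7.3
eef_pos: [443.1, 5.3, -0.8]
tool_rot: [1.0, 0.001, 0.001, 0.0]
contact_force: [-1.7, 0.9, 6.5]
opening: 0.75
finger_force: 42.0
clock 7.3 pos [443.15   5.28  -0.8 ] curyaw -89.9 j7 -2.05 open 0.76
 turn [ 0.04 -0.1   0.  ] | shift before-turn axes cm [18.99 16.74 -7.04] | after-turn axes [18.98 16.73 -7.08] | dist 262.7655017059561
```

View pics/g1.png

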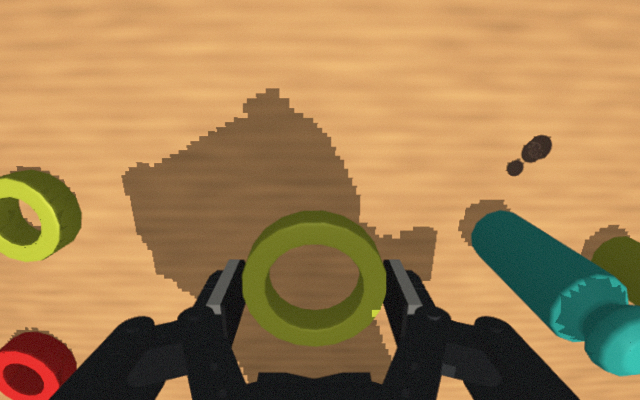

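```bash
python3 -m inch '[255,0,0,-3.5,0,0,0, 255,0,0,-3.5,0,0,0, 255,3.17,2.79,0,0,0,0, 255,3.17,2.79,0,0,0,0, 255,3.17,2.79,0,0,0,0, 255,3.17,2.79,0,0,0,0, 255,3.17,2.79,0,0,0,0, 255,3.17,2.79,0,0,0,0]' && python3 -m inch '[255,0,0,2,0,0,0, 255,0,0,1.5,0,0,0, 255,0,0,1,0,0,0, 255,0,0,0.8,0,0,0, 255,0,0,0,0,0,0, 255,0,0,0,0,0,0, 255,0,0,0,0,0,0, 255,0,0,0,0,0,0]'
python3 - <<'E'
from h import *
c=snap('wrist');cv2.imwrite('pics/p1.png',c['pixels'][:,:,::-1])
plan(633.2,-161.8,8)
for P in [(633.2,-161.8,8)]: print(pix(c,P))
E
```

```text
clock: 8.35
eef_pos: [633.9, -163.2, 68.6]
tool_rot: [1.0, 0.0, 0.0, 0.0]
contact_force: [-0.1, 0.3, 0.1]
opening: 0.759
finger_force: 44.6
clock: 9.35
eef_pos: [633.2, -162.1, 15.4]
tool_rot: [1.0, 0.0, 0.0, 0.0]
contact_force: [-0.3, -0.2, 0.1]
opening: 0.754
finger_force: 44.6
clock 9.4 pos [ 633.12 -162.11   15.36] curyaw -90.0 j7 -1.67 open 0.76
 turn [ 0.01 -0.03  0.  ] | shift before-turn axes cm [ 0.01 -0.03  0.74] | after-turn axes [ 0.01 -0.03  0.74] | dist 7.370080221767722
[313.72 260.84]
```

View pics/p1.png

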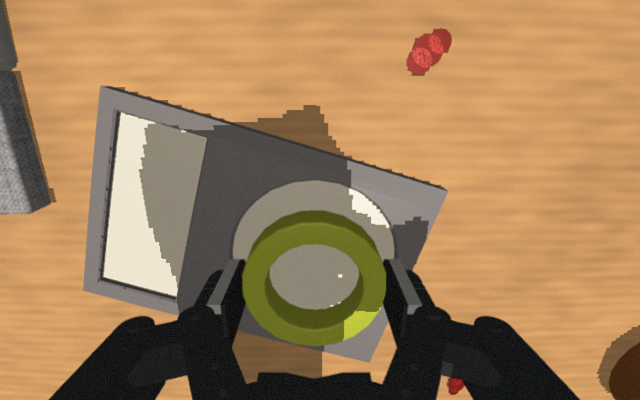

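```bash
python3 -m inch '[255,0,0,0.5,0,0,0, 255,0,0,0.4,0,0,0, 255,0,0,0,0,0,0, 40,0,0,0,0,0,0, 40,0,0,0,0,0,0, 40,0,0,0,0,0,0, 40,0,0,-2,0,0,0, 40,0,0,-5,0,0,0]' && python3 -m inch '[115,0,0,-5,0,0,0, 115,-3,-0.26,0,0,0,0, 115,-3,-0.26,0,0,0,0, 115,-3,-0.26,0,0,0,0, 115,-3,-0.26,0,0,0,0, 115,-3,-0.26,0,0,0,0, 115,-3,-0.26,0,0,0,0, 115,0,0,0,0,0,0]'
python3 - <<'E'
from h import *
c=snap('wrist');save(c,'p2.png')
for q in ['finial_c','large_ring_c']:
    for r in tip_of('wrist',q)[:4]:
        w=world(c,r['centre']);print(q,round(r['conf'],2),w,pix(c,w))
plan(447.5,-146,28)
E
```

```text
clock: 10.4
eef_pos: [631.4, -161.8, 75.6]
tool_rot: [1.0, 0.0, -0.002, -0.001]
contact_force: [0.1, -0.1, 2.1]
opening: 0.841
finger_force: 0.0
clock: 11.4
eef_pos: [451.2, -146.7, 127.2]
tool_rot: [1.0, 0.0, -0.0, 0.001]
contact_force: [0.2, -0.2, 0.1]
opening: 0.546
finger_force: 0.0
finial_c 0.8 [ 497.23 -202.36   40.62] [393.62 146.09]
finial_c 0.59 [460.35 -82.63  38.24] [227.38 195.62]
finial_c 0.57 [ 448.43 -145.22   38.34] [311.97 210.63]
clock 11.6 pos [ 454.35 -146.71  127.14] curyaw -90.0 j7 -1.54 open 0.55
 turn [ 0.05 -0.16  0.  ] | shift before-turn axes cm [-0.71 -0.08  9.91] | after-turn axes [-0.68 -0.07  9.91] | dist 99.3756812452745
```

View pics/p2.png

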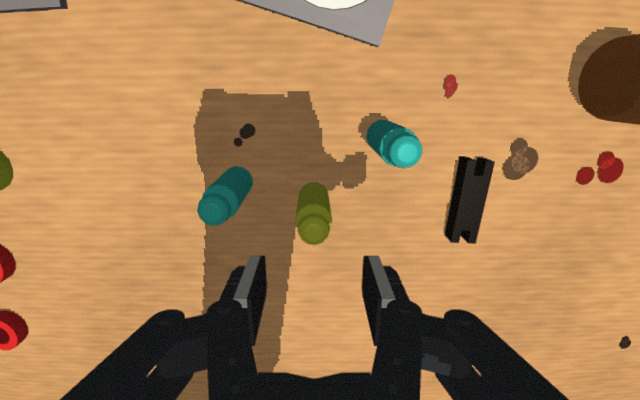

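The picture shows the green finial at (312,212), between the turquoise ones at (227,196) and (394,146), with the gripper lined up on it. I'll go down and grip it.

```bash
python3 -m inch '[115,-0.6,-0.1,1,0,0,0, 115,0,0,3,0,0,0, 115,0,0,3,0,0,0, 115,0,0,2,0,0,0, 115,0,0,0.9,0,0,0, 255,0,0,0,0,0,0, 255,0,0,0,0,0,0, 255,0,0,0,0,0,0]' 40 && python3 -m inch '[255,0,0,0,0,0,0, 255,0,0,0,0,0,0, 255,0,0,-1,0,0,0, 255,0,0,-3,0,0,0, 255,0,0,-4,0,0,0, 255,0,0,-4,0,0,0, 255,0,0,0,0,0,0, 255,0,0,0,0,0,0]'
python3 - <<'E'
from h import *
c=snap('wrist');save(c,'p3.png')
for r in tip_of('wrist','finial_c')[:4]:
        w=world(c,r['centre']);print(round(r['conf'],2),w,pix(c,w))
plan(633.2,-161.8,140)
E
```

```text
clock: 12.55
eef_pos: [447.5, -145.7, 27.7]
tool_rot: [1.0, 0.0, 0.001, 0.0]
contact_force: [-0.1, 0.2, -0.3]
opening: 0.29
finger_force: 39.2
clock: 13.55
eef_pos: [446.4, -145.6, 147.0]
tool_rot: [1.0, 0.0, -0.0, 0.0]
contact_force: [-0.3, -0.8, -1.2]
opening: 0.286
finger_force: 39.3
0.88 [ 496.6  -204.68   37.22] [391.63 135.61]
0.74 [ 448.02 -142.42  158.99] [307.48 278.77]
0.66 [461.61 -83.86  36.88] [236.37 180.09]
clock 13.7 pos [ 445.97 -145.35  146.05] curyaw -90.0 j7 -1.52 open 0.29
 turn [-0.04  0.12  0.  ] | shift before-turn axes cm [18.72  1.66  0.56] | after-turn axes [18.72  1.66  0.61] | dist 188.04893213521996
```

```bash
python3 -m inch '[255,3,0.4,0,0,0,0, 255,3,0.4,0,0,0,0, 255,3,0.4,0,0,0,0, 255,3,0.4,0,0,0,0, 255,0,0,0,0,0,0, 255,0,0,0,0,0,0, 255,0,0,0,0,0,0, 255,0,0,0,0,0,0]'
python3 - <<'E'
from h import *
c=snap('wrist');save(c,'p4.png')
r=masks_of('wrist','large_ring_c')
for k in r[:2]:
    v,u=np.nonzero(k['mask']);p=((u.min()+u.max())/2,(v.min()+v.max())/2);print(k['conf'],p,onz(c,p,12),'top face onz20 extents',onz(c,(u.min(),p[1]),20),onz(c,(u.max(),p[1]),20))
print('exp ring',pix(c,(633.2,-161.8,12)))
g=cv2.cvtColor(c['pixels'],cv2.COLOR_RGB2HSV)
m=((g[...,2]>110)&(g[...,1]<60)).astype(np.uint8)
n,l,st,ce=cv2.connectedComponentsWithStats(m)
for i in range(1,n):
    if st[i][4]>800: x,y,w,h=st[i][:4];print(st[i],onz(c,(x+w/2,y+h/2),4))
plan(633.2,-161.8,140)
E
```

```text
clock: 14.65
eef_pos: [566.3, -161.5, 147.1]
tool_rot: [1.0, 0.0, -0.0, 0.0]
contact_force: [0.1, 0.2, -1.0]
opening: 0.287
finger_force: 39.3
0.68 (np.float64(314.0), np.float64(112.0)) [ 632.22 -161.59   12.  ] top face onz20 extents [ 632.79 -129.8    20.  ] [ 632.75 -193.36   20.  ]
exp ring [314.26 110.77]
[  82    0   61   77 3635] [690.5  -0.    4. ]
[  168     0   227   161 17054] [ 656.87 -135.01    4.  ]
[   0   66   89   93 7049] [633.75  71.48   4.  ]
[ 289   85   52   54 2203] [ 631.72 -162.44    4.  ]
clock 14.8 pos [ 566.61 -161.59  147.19] curyaw -90.0 j7 -1.59 open 0.29
 turn [ 0.02 -0.    0.  ] | shift before-turn axes cm [6.66 0.02 0.72] | after-turn axes [6.66 0.02 0.72] | dist 66.97264732732108
```

View pics/p4.png

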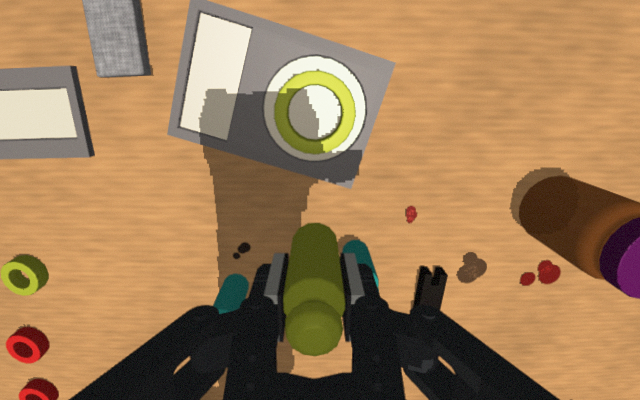

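The large ring lies flat in the round recess at pixel (314,112), with even gaps all round, and the finial hangs upright in the gripper. Next I'll put it down in the ring.

```bash
python3 -m inch '[255,3.3,0,0,0,0,0, 255,3.28,0.03,0,0,0,0, 255,0,0,3.5,0,0,0, 255,0,0,3,0,0,0, 255,0,0,2,0,0,0, 255,0,0,1.5,0,0,0, 255,0,0,0.8,0,0,0, 255,0,0,0.4,0,0,0]' && python3 -m inch '[255,0,0,0.25,0,0,0, 255,0,0,0,0,0,0, 255,0,0,0,0,0,0, 130,0,0,0,0,0,0, 130,0,0,0,0,0,0, 130,0,0,0,0,0,0, 115,0,0,-2,0,0,0, 115,0,0,-5,0,0,0]'
python3 - <<'E'
from h import *
c=snap('wrist')
plan(446,-277,150,-90)
E
```

```text
clock: 15.75
eef_pos: [633.1, -161.8, 35.2]
tool_rot: [1.0, 0.0, 0.0, 0.0]
contact_force: [1.2, -0.1, -0.8]
opening: 0.291
finger_force: 39.3
clock: 16.75
eef_pos: [631.2, -161.6, 102.0]
tool_rot: [1.0, 0.0, -0.002, -0.001]
contact_force: [0.6, 0.2, 1.3]
opening: 0.551
finger_force: 0.0
clock 16.8 pos [ 636.66 -161.94  111.25] curyaw -90.0 j7 -1.63 open 0.55
 turn [ 0.12 -0.59  0.04] | shift before-turn axes cm [-19.03  11.5   -4.05] | after-turn axes [-19.07  11.51  -3.87] | dist 226.03073498408244
```

```bash
python3 -m inch '[60,0,0,-4.5,0,0,0, 60,-3.3,1.92,0,0,0,0, 60,-3.3,1.92,0,0,0,0, 60,-3.3,1.92,0,0,0,0, 60,-3.3,1.92,0,0,0,0, 60,-3.3,1.92,0,0,0,0, 60,-3.3,1.92,0,0,0,0, 60,0,0,0,0,0,0]'
cat > bar.py <<'E'
from h import *
import sys
q=sys.argv[1]
c=snap('wrist');save(c,sys.argv[2])
for k in masks_of('wrist',q)[:2]:
    m=k['mask'].astype(np.uint8)
    ct=max(cv2.findContours(m,0,1)[0],key=len)[:,0]
    P=np.array([onz(c,p,16)[:2] for p in ct],np.float32);rc=cv2.minAreaRect(P);w,h=rc[1]
    print(round(k['conf'],2),'px',ct.mean(0),rc[0],rc[1],'long yaw',(rc[2]+(0 if w>h else 90)+90)%180-90)
plan(float(sys.argv[3]),float(sys.argv[4]),float(sys.argv[5]),float(sys.argv[6]))
E
python3 bar.py short_bar_c p5.png 446 -277 0 86
```

```text
clock: 17.8
eef_pos: [432.5, -279.3, 148.6]
tool_rot: [1.0, -0.002, -0.0, 0.001]
contact_force: [0.3, 0.2, 0.9]
opening: 0.762
finger_force: 0.0
0.87 px [310.89 171.69] (446.8661804199219, -277.254638671875) (23.147830963134766, 74.29340362548828) long yaw -2.8773269653320312
clock 17.9 pos [ 435.66 -277.14  148.77] curyaw -90.0 j7 -1.27 open 0.77
 turn [ 0.06 -0.14  4.02] | shift before-turn axes cm [ 1.   -0.03 14.88] | after-turn axes [ 1.03 -0.09 14.88] | dist 149.12879517388262
```

View pics/p5.png

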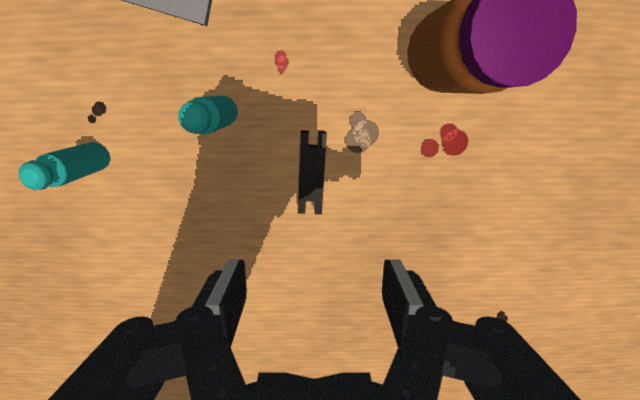

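The short bar is at pixel (311,172), clear of the jar and the turquoise finial. Now I'll grip it.

```bash
python3 -m inch '[100,1.1,0,2,0,0,2.9, 100,0,0,4,0,0,0, 100,0,0,4,0,0,0, 100,0,0,2.5,0,0,0, 100,0,0,1.3,0,0,0, 100,0,0,0.6,0,0,0, 100,0,0,0,0,0,0, 255,0,0,0,0,0,0]' 40 && python3 -m inch '[255,0,0,0,0,0,0, 255,0,0,0,0,0,0, 255,0,0,0,0,0,0, 255,0,0,-2,0,0,0, 255,0,0,-4,0,0,0, 255,0,0,-4,0,0,0, 255,0,0,-4,0,0,0, 255,0,0,0,0,0,0]'
python3 bar.py short_bar_c p6.png 657.9 -79.4 70 73.35
```

```text
clock: 18.9
eef_pos: [446.6, -277.3, 4.4]
tool_rot: [1.0, -0.025, 0.001, 0.0]
contact_force: [0.3, 0.7, -0.1]
opening: 0.411
finger_force: 0.0
clock: 19.9
eef_pos: [447.7, -278.1, 146.7]
tool_rot: [1.0, -0.025, 0.003, 0.002]
contact_force: [-0.4, 1.5, 0.1]
opening: 0.247
finger_force: 39.6
0.97 px [313.41 267.76] (364.21307373046875, -273.61865234375) (46.170677185058594, 157.54161071777344) long yaw -2.772918701171875
clock 20.0 pos [ 445.27 -277.08  143.39] curyaw -92.9 j7 -1.34 open 0.24
 turn [ 0.02  0.01 13.77] | shift before-turn axes cm [ 20.24 -20.82   7.33] | after-turn axes [ 14.71 -25.03   7.34] | dist 299.45834554163406
```

```bash
python3 -m inch '[255,0,0,0,0,0,6.9, 255,0,0,0,0,0,6.9, 255,2.45,-4.17,0,0,0,0, 255,2.45,-4.17,0,0,0,0, 255,2.45,-4.17,0,0,0,0, 255,2.45,-4.17,0,0,0,0, 255,2.45,-4.17,0,0,0,0, 255,2.45,-4.17,0,0,0,0]' && python3 -m inch '[255,0,0,3,0,0,0, 255,0,0,3,0,0,0, 255,0,0,2,0,0,0, 255,0,0,0,0,0,0, 255,0,0,0,0,0,0, 255,0,0,0,0,0,0, 255,0,0,0,0,0,0, 255,0,0,0,0,0,0]'
python3 bar.py square_tray p6.png 657.9 -79.4 9.5 73.35
```

```text
clock: 21.0
eef_pos: [658.2, -78.5, 141.1]
tool_rot: [0.989, -0.145, -0.002, 0.0]
contact_force: [0.4, 0.6, -1.1]
opening: 0.245
finger_force: 39.6
clock: 22.0
eef_pos: [658.6, -79.6, 64.1]
tool_rot: [0.989, -0.145, 0.0, 0.0]
contact_force: [-0.2, -0.0, -0.3]
opening: 0.244
finger_force: 39.6
clock 22.1 pos [658.46 -79.6   63.79] curyaw -106.7 j7 -2.06 open 0.25
 turn [ 0.   -0.03 -0.02] | shift before-turn axes cm [-0.06 -0.    5.43] | after-turn axes [-0.06 -0.    5.43] | dist 54.28853653520394
```

View pics/p6.png

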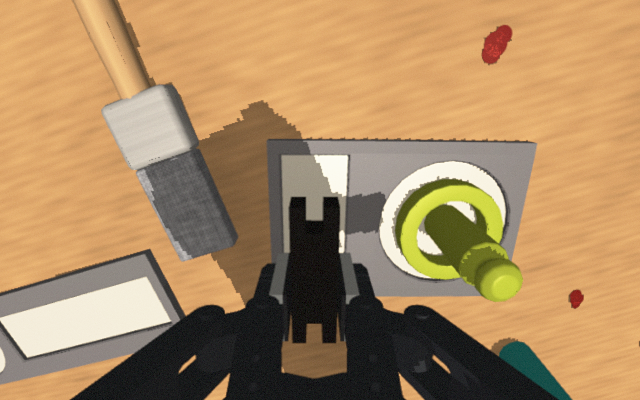

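The bar is lined up with the slot at (315,200) and the finial stands in the ring at about (450,230). I'll lower the bar.

```bash
python3 -m inch '[255,-0.05,0,2,0,0,0, 255,0,0,1.5,0,0,0, 255,0,0,1,0,0,0, 255,0,0,0.6,0,0,0, 255,0,0,0.3,0,0,0, 255,0,0,0.1,0,0,0, 255,0,0,0,0,0,0, 255,0,0,0,0,0,0]' && python3 -m inch '[110,0,0,0,0,0,0, 110,0,0,0,0,0,0, 110,0,0,0,0,0,0, 110,0,0,-2,0,0,0, 110,0,0,-4,0,0,0, 110,0,0,-5,0,0,0, 60,0,0,-3,0,0,0, 60,0,0,0,0,0,0]'
python3 bar.py short_bar_c p7.png 455 265 160 111.6
```

```text
clock: 23.1
eef_pos: [658.2, -79.4, 8.9]
tool_rot: [0.989, -0.145, 0.0, 0.0]
contact_force: [0.2, -0.3, -0.6]
opening: 0.246
finger_force: 39.6
clock: 24.1
eef_pos: [660.2, -79.2, 153.4]
tool_rot: [0.989, -0.145, 0.004, -0.0]
contact_force: [0.6, 0.5, -1.1]
opening: 0.764
finger_force: 0.0
0.56 px [314.62 190.57] (657.91552734375, -79.04080200195312) (22.012948989868164, 75.22259521484375) long yaw -16.402008056640625
clock 24.2 pos [657.79 -79.4  149.34] curyaw -106.7 j7 -2.02 open 0.76
 turn [  0.03  -0.05 -38.26] | shift before-turn axes cm [-29.3  -27.18  -1.1 ] | after-turn axes [ -6.18 -39.49  -1.07] | dist 399.8083335376298
```

```bash
python3 -m inch '[60,0,0,0,0,0,-9.57, 60,0,0,0,0,0,-9.57, 60,0,0,0,0,0,-9.57, 60,0,0,0,0,0,-9.57, 60,-0.77,-4.94,-0.13,0,0,0, 60,-0.77,-4.94,-0.13,0,0,0, 60,-0.77,-4.94,-0.13,0,0,0, 60,-0.77,-4.94,-0.13,0,0,0]' && python3 -m inch '[60,-0.77,-4.94,-0.13,0,0,0, 60,-0.77,-4.94,-0.13,0,0,0, 60,-0.77,-4.94,-0.13,0,0,0, 60,-0.77,-4.94,-0.13,0,0,0, 60,0,0,0,0,0,0, 60,0,0,0,0,0,0, 60,0,0,0,0,0,0, 60,0,0,0,0,0,0]'
python3 bar.py long_bar_c p8.png 474 272 5 110
```

```text
clock: 25.2
eef_pos: [554.7, 94.0, 152.6]
tool_rot: [0.982, 0.187, -0.001, -0.0]
contact_force: [-0.1, 1.1, 0.5]
opening: 0.767
finger_force: 0.0
clock: 26.2
eef_pos: [455.7, 264.1, 158.6]
tool_rot: [0.982, 0.186, -0.0, 0.0]
contact_force: [0.7, -0.2, 0.3]
opening: 0.762
finger_force: 0.0
0.96 px [311.29 161.52] (471.8506774902344, 273.152099609375) (115.31487274169922, 22.09410285949707) long yaw 21.416847229003906
clock 26.3 pos [455.51 264.59 158.78] curyaw -68.5 j7 -2.10 open 0.76
 turn [0.01 0.01 1.52] | shift before-turn axes cm [ 1.99 -0.01 15.38] | after-turn axes [ 1.99 -0.06 15.38] | dist 155.06784751209798
```

View pics/p8.png

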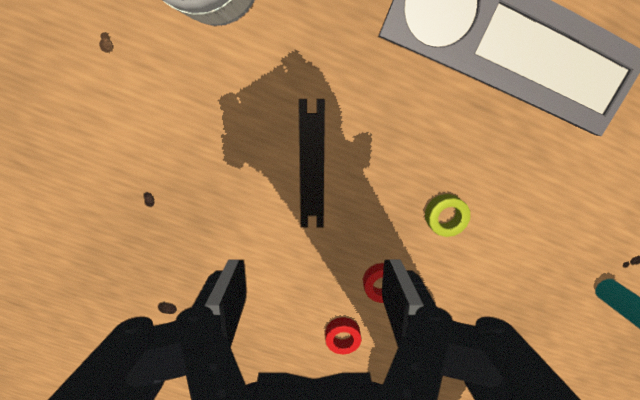

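The long bar is at pixel (312,162), parallel to the fingers and with nothing near it. I'll grip it.

```bash
python3 -m inch '[100,1.85,-0.2,2,0,0,0, 100,0,0,4,0,0,0, 100,0,0,4,0,0,0, 100,0,0,3,0,0,0, 100,0,0,1.6,0,0,0, 100,0,0,0.8,0,0,0, 100,0,0,0,0,0,0, 255,0,0,0,0,0,0]' 40 && python3 -m inch '[255,0,0,0,0,0,0, 255,0,0,0,0,0,0, 255,0,0,0,0,0,0, 255,0,0,-2,0,0,0, 255,0,0,-4,0,0,0, 255,0,0,-4,0,0,0, 255,0,0,0,0,0,0, 255,0,0,0,0,0,0]'
python3 - <<'E'
from h import *
plan(632.2,113,70,0.35)
E
```

```text
clock: 27.3
eef_pos: [472.2, 274.5, 5.9]
tool_rot: [0.982, 0.187, 0.001, -0.0]
contact_force: [0.3, -0.3, 0.5]
opening: 0.409
finger_force: 0.0
clock: 28.3
eef_pos: [471.3, 273.5, 105.1]
tool_rot: [0.982, 0.187, -0.0, 0.0]
contact_force: [-0.7, -0.6, -0.5]
opening: 0.244
finger_force: 39.6
clock 28.3 pos [471.27 273.46 105.08] curyaw -68.4 j7 -2.16 open 0.24
 turn [  0.03   0.03 -68.75] | shift before-turn axes cm [ 9.06 20.84  3.52] | after-turn axes [-16.14  15.99   3.51] | dist 229.94802378210963
```

```bash
python3 -m inch '[255,0,0,0,0,0,-9.82, 255,0,0,0,0,0,-9.82, 255,0,0,0,0,0,-9.82, 255,0,0,0,0,0,-9.82, 255,0,0,0,0,0,-9.82, 255,0,0,0,0,0,-9.82, 255,0,0,0,0,0,-9.82, 255,-2.69,2.67,0,0,0,0]' && python3 -m inch '[255,-2.69,2.67,0,0,0,0, 255,-2.69,2.67,0,0,0,0, 255,-2.69,2.67,0,0,0,0, 255,-2.69,2.67,0,0,0,0, 255,-2.69,2.67,0,0,0,0, 255,0,0,3.5,0,0,0, 255,0,0,0,0,0,0, 255,0,0,0,0,0,0]'
python3 bar.py long_bar_c p9.png 632.2 113 10 0.35
```

```text
clock: 29.3
eef_pos: [495.7, 249.1, 103.9]
tool_rot: [0.702, 0.712, -0.001, -0.002]
contact_force: [0.4, -0.8, -0.7]
opening: 0.243
finger_force: 39.5
clock: 30.3
eef_pos: [632.1, 114.6, 70.0]
tool_rot: [0.704, 0.71, -0.0, -0.001]
contact_force: [0.3, -0.1, -0.3]
opening: 0.242
finger_force: 39.5
0.67 px [313.42 259.3 ] (631.5045166015625, 75.48827362060547) (33.30144500732422, 175.1777801513672) long yaw -89.29385650157928
clock 30.4 pos [632.88 114.77  71.05] curyaw 0.4 j7 -0.78 open 0.25
 turn [ 0.08 -0.04  0.09] | shift before-turn axes cm [-0.18 -0.08  6.11] | after-turn axes [-0.18 -0.07  6.11] | dist 61.08385671818265
```

View pics/p9.png

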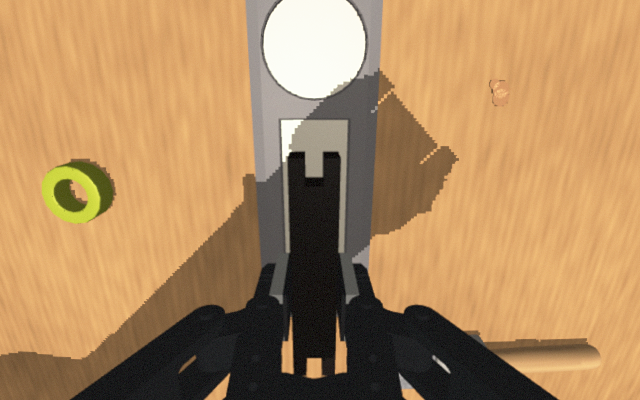

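The bar is centred across the slot at (315,190). I'll lower it and release.

```bash
python3 -m inch '[255,-0.15,-0.05,2,0,0,0, 255,0,0,2,0,0,0, 255,0,0,1,0,0,0, 255,0,0,0.7,0,0,0, 255,0,0,0.3,0,0,0, 255,0,0,0.1,0,0,0, 255,0,0,0,0,0,0, 255,0,0,0,0,0,0]' && python3 -m inch '[110,0,0,0,0,0,0, 110,0,0,0,0,0,0, 110,0,0,0,0,0,0, 110,0,0,-2,0,0,0, 110,0,0,-4,0,0,0, 110,0,0,-5,0,0,0, 60,0,0,-3,0,0,0, 60,0,0,0,0,0,0]'
python3 bar.py long_bar_c p10.png 470 134 150 90
```

```text
clock: 31.4
eef_pos: [631.9, 112.1, 10.1]
tool_rot: [0.705, 0.709, -0.0, 0.0]
contact_force: [-3.0, -1.3, 4.7]
opening: 0.245
finger_force: 40.2
clock: 32.4
eef_pos: [633.9, 113.3, 153.2]
tool_rot: [0.705, 0.709, 0.003, 0.002]
contact_force: [-0.5, 0.2, 0.4]
opening: 0.768
finger_force: 0.0
0.86 px [310.21 186.93] (631.2041625976562, 110.67585754394531) (22.24687957763672, 118.9534683227539) long yaw -89.61595129966736
clock 32.5 pos [632.07 111.91 149.36] curyaw 0.4 j7 -0.72 open 0.77
 turn [  0.     0.05 -89.64] | shift before-turn axes cm [  2.31 -16.19  -0.07] | after-turn axes [16.21  2.21 -0.06] | dist 163.57418827026441
```

```bash
python3 -m inch '[60,0.5,-4,0,0,0,0, 60,0.5,-4,0,0,0,0, 60,0.5,-4,0,0,0,0, 60,0.5,-3.8,0,0,0,0, 60,0,0,0,0,0,0, 60,0,0,0,0,0,0, 60,0,0,0,0,0,0, 60,0,0,0,0,0,0]'
python3 - <<'E'
from h import *
c=snap('wrist');save(c,'p11.png')
h=cv2.cvtColor(c['pixels'],cv2.COLOR_RGB2HSV)
for k in masks_of('wrist','small_ring_c'):
    v,u=np.nonzero(k['mask']);p=((u.min()+u.max())/2,(v.min()+v.max())/2);print(round(k['conf'],2),'hue',np.median(h[k['mask']][:,0]),p,onz(c,p,8))
plan(474,132.5,3)
E
```

```text
clock: 33.5
eef_pos: [474.8, 131.1, 148.7]
tool_rot: [0.705, 0.709, 0.0, -0.0]
contact_force: [0.3, -0.1, 0.4]
opening: 0.767
finger_force: 0.0
0.96 hue 1.0 (np.float64(209.5), np.float64(156.0)) [383.02 159.95   8.  ]
0.72 hue 1.0 (np.float64(120.0), np.float64(143.0)) [305.24 171.51   8.  ]
0.7 hue 32.0 (np.float64(313.5), np.float64(185.0)) [473.9  133.94   8.  ]
clock 33.6 pos [474.48 131.14 148.78] curyaw 0.3 j7 -0.82 open 0.76
 turn [-0.01 -0.02 -0.  ] | shift before-turn axes cm [ 0.13 -0.04 14.58] | after-turn axes [ 0.14 -0.05 14.58] | dist 145.7840001205006
```

View pics/p11.png

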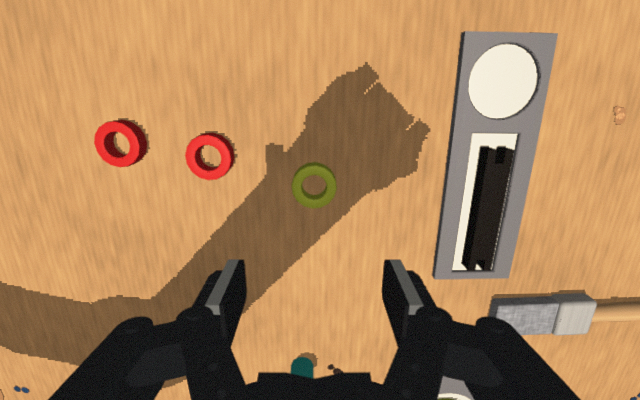

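The green ring is at (314,185), with the red ones at (210,156) and (120,143) away to the left. The long bar lies in its slot at (490,205). I'll grip the green ring.

```bash
python3 -m inch '[60,0.2,-0.04,2,0,0,0, 60,0,0,4,0,0,0, 60,0,0,4,0,0,0, 60,0,0,2.5,0,0,0, 60,0,0,1.3,0,0,0, 60,0,0,0.8,0,0,0, 60,0,0,0,0,0,0, 255,0,0,0,0,0,0]' 40 && python3 -m inch '[255,0,0,0,0,0,0, 255,0,0,0,0,0,0, 255,0,0,0,0,0,0, 255,0,0,-2,0,0,0, 255,0,0,-4,0,0,0, 255,0,0,-2,0,0,0, 255,0,0,0,0,0,0, 255,0,0,0,0,0,0]'
python3 - <<'E'
from h import *
plan(631.6,222.5,70)
E
```

```text
clock: 34.6
eef_pos: [474.3, 133.3, 3.6]
tool_rot: [0.705, 0.709, 0.001, 0.0]
contact_force: [0.5, 0.2, -0.4]
opening: 0.563
finger_force: 0.0
clock: 35.6
eef_pos: [473.3, 132.5, 82.2]
tool_rot: [0.705, 0.709, -0.001, -0.0]
contact_force: [0.1, 0.1, -1.2]
opening: 0.442
finger_force: 40.3
clock 35.6 pos [473.26 132.54  82.2 ] curyaw 0.3 j7 -0.93 open 0.44
 turn [-0.05  0.04  0.  ] | shift before-turn axes cm [ 8.9  15.89  1.2 ] | after-turn axes [ 8.9  15.89  1.22] | dist 182.51784238539028
```

```bash
python3 -m inch '[255,2.22,3.97,0,0,0,0, 255,2.22,3.97,0,0,0,0, 255,2.22,3.97,0,0,0,0, 255,2.22,3.97,0,0,0,0, 255,0,0,2.5,0,0,0, 255,0,0,1.5,0,0,0, 255,0,0,0,0,0,0, 255,0,0,0,0,0,0]'
python3 - <<'E'
from h import *
save(snap('wrist'),'p12.png')
plan(631.6,222.5,9)
E
```

```text
clock: 36.6
eef_pos: [631.6, 222.5, 43.2]
tool_rot: [0.705, 0.709, -0.0, 0.0]
contact_force: [0.6, 1.3, -0.1]
opening: 0.44
finger_force: 40.3
clock 36.6 pos [631.99 222.71  43.67] curyaw 0.3 j7 -0.94 open 0.44
 turn [ 0.06 -0.01  0.  ] | shift before-turn axes cm [-0.02 -0.04  3.47] | after-turn axes [-0.02 -0.04  3.47] | dist 34.669402017087734
```

View pics/p12.png

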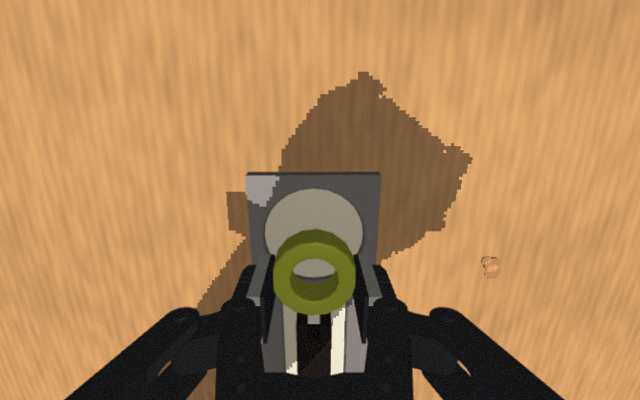

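The ring is centred over the recess at (314,270). I'll lower it, release, back off and check everything.

```bash
python3 -m inch '[255,0,0,1.5,0,0,0, 255,0,0,1.2,0,0,0, 255,0,0,0.6,0,0,0, 255,0,0,0.2,0,0,0, 255,0,0,0,0,0,0, 255,0,0,0,0,0,0, 110,0,0,0,0,0,0, 80,0,0,0,0,0,0]' && python3 -m inch '[80,0,0,0,0,0,0, 80,0,0,0,0,0,0, 80,0,0,-2,0,0,0, 80,0,0,-4,0,0,0, 60,0,0,-5,0,0,0, 60,0,0,-5,0,0,0, 60,-3,-2,-5,0,0,0, 60,-5,-3,-2,0,0,0]' && python3 -m inch '[60,-5,-3,-2,0,0,0, 60,-5,-3,0,0,0,0, 60,0,0,0,0,0,0, 60,0,0,0,0,0,0, 60,0,0,0,0,0,0, 60,0,0,0,0,0,0, 60,0,0,0,0,0,0, 60,0,0,0,0,0,0]'
python3 - <<'E'
from h import *
c=snap('wrist');save(c,'p13.png',s=1.25)
E
python3 m.py | grep -v TRI
```

```text
clock: 37.65
eef_pos: [632.0, 222.9, 7.9]
tool_rot: [0.705, 0.709, 0.0, 0.0]
contact_force: [-0.3, -0.5, -0.3]
opening: 0.683
finger_force: 0.0
clock: 38.65
eef_pos: [583.0, 145.2, 242.9]
tool_rot: [0.704, 0.711, 0.004, 0.001]
contact_force: [-0.2, -1.8, 0.1]
opening: 0.761
finger_force: 0.0
clock: 39.65
eef_pos: [523.1, 42.8, 257.8]
tool_rot: [0.705, 0.71, 0.0, -0.0]
contact_force: [-0.5, 0.5, -0.2]
opening: 0.763
finger_force: 0.0
small_ring_c 0.63 (np.float64(418.5), np.float64(7.5)) hue 32.0 edge True onz8 [633.17 211.5    8.  ]
   rect centre (632.17578125, 110.92958068847656) size (27.48452377319336, 118.1081771850586) long axis yaw -89.48327958583832
long_bar_c 0.58 (np.float64(410.3872611464968), np.float64(102.09978768577494)) hue 16.0 edge False onz8 [633.26 113.83   8.  ]
   rect centre (658.468505859375, -79.35458374023438) size (30.068370819091797, 79.76823425292969) long axis yaw -17.641189575195312
short_bar_c 0.93 (np.float64(415.03646308113036), np.float64(253.96171376481314)) hue 17.0 edge False onz8 [659.16 -81.33   8.  ]
   rect centre (618.3239135742188, -168.73748779296875) size (9.384161949157715, 24.82864761352539) long axis yaw -77.6354923248291
square_tray 0.95 (np.float64(395.2134944612286), np.float64(271.0173716012085)) hue 14.0 edge False onz8 [ 634.75 -107.51    8.  ]
   rect centre (633.623779296875, 216.79354858398438) size (13.889241218566895, 3.8335468769073486) long axis yaw 1.2516435384750366
long_tray 0.6 (np.float64(409.7685610071773), np.float64(79.03988704553477)) hue 14.0 edge True onz8 [630.22 138.9    8.  ]
```

View pics/p13.png

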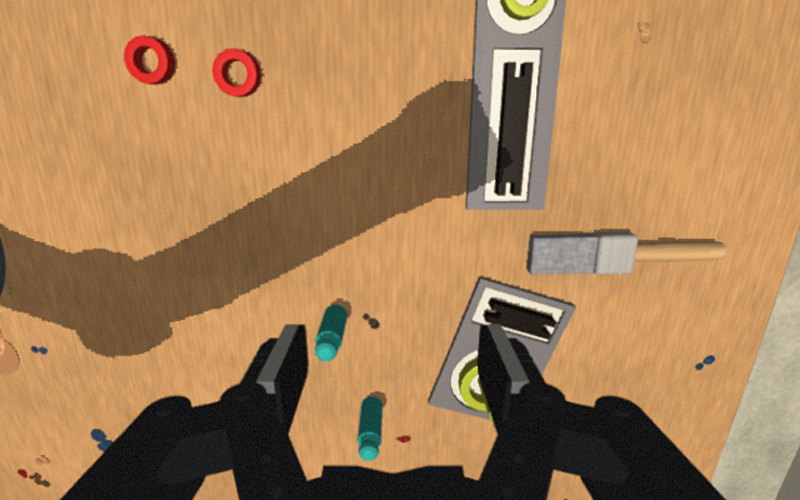

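Both bars lie in their slots, at (516,128) and (522,312) in the enlarged picture, and the small ring is in its recess at (522,5). The finger hides the large ring, so I'll check that with a last picture from the fixed cameras.

```bash
python3 - <<'E'
from h import *
a=snap('top');b=snap('scene')
f=lambda c,r:cv2.resize(c['pixels'][r[1]:r[3],r[0]:r[2],::-1],(780,290),interpolation=cv2.INTER_CUBIC)
cv2.imwrite('pics/end.png',np.vstack([f(a,(210,135,425,215)),f(b,(225,180,440,260))]))
for n,c in (('top',a),('scene',b)):
    for q in ['finial_c','large_ring_c','small_ring_c']:
        for r in tip_of(n,q)[:4]: print(n,q,round(r['conf'],2),world(c,r['centre']))
E
```

```text
top finial_c 0.63 [ 629.02 -161.03   43.52]
top finial_c 0.58 [ 496.3  -203.55   37.13]
top finial_c 0.31 [655.28 -75.34  11.75]
top large_ring_c 0.8 [ 630.66 -164.49    9.88]
top small_ring_c 0.55 [306.56 172.77   4.49]
top small_ring_c 0.53 [385.01 159.47  10.99]
top small_ring_c 0.47 [633.9  225.61  12.14]
scene finial_c 0.66 [464.17 -82.63  37.61]
scene finial_c 0.66 [ 497.02 -202.72   41.71]
scene large_ring_c 0.52 [ 634.54 -158.63   16.12]
scene small_ring_c 0.56 [630.38 223.87  16.62]
scene small_ring_c 0.51 [308.56 171.61   5.58]
scene small_ring_c 0.41 [384.73 158.69  10.11]
```

View pics/end.png

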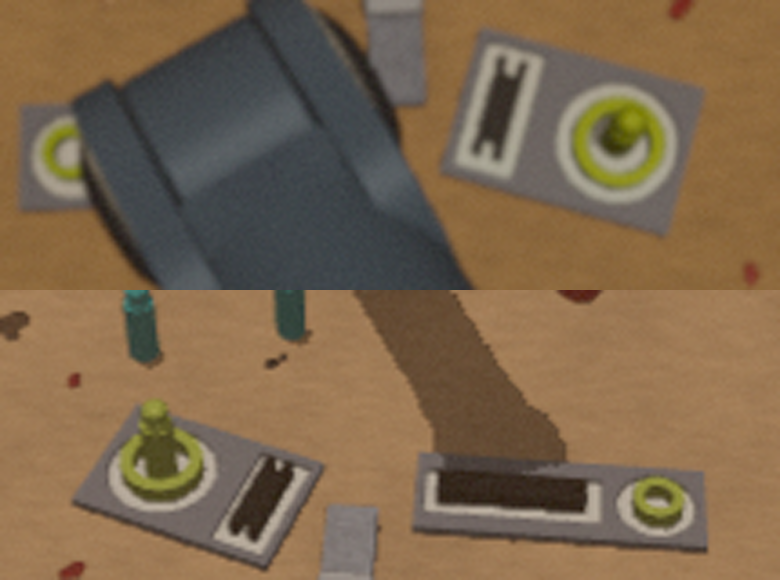

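All five parts are in place: the finial stands upright in the large ring at (160,460) in the lower half, and the small ring lies flat at (658,502). I'll hand the job in.

```bash
python3 -c "from rig import job_done; print(job_done())"
```

```text
the job is handed in; nothing more can be done
None
```

Both ornament kits are made up as asked, and I handed the job in after about 40 s of the 122 s allowed; no verdict was returned, but the last pictures show all five parts in place and the brush and look-alikes untouched.

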